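# Hold a sprung chain tensioner wound to its stop

## Robot

A 7-joint arm with a two-finger parallel gripper is mounted at the origin on a cart in front of the work surface, level with it; the furniture and walls round the work are solid. World frame = base frame: x ahead of the robot, y to its left, z up, the work surface at z = 0. Lengths are in m, angles in rad, forces in N, time in s.
With the tool pointing down it reaches from about 0.4 to 0.85 m from the base axis. Payload 10.4 kg.
Tool frame: the origin (TCP) lies between the finger pads; the fingertips stand tcp_to_tips ahead of it and the grasp point (between the pads) lies 8 mm behind it (tcp_to_tips is the distance from the TCP to the fingertips, in m); z points along the fingers, y is the line along which they close (so a half turn about z gives the same grasp; the last joint's range is limited). The gripper opens to 85 mm and grips with 20 to 120 N. Pads are 22 mm wide; open, the fingers measure 114 mm over their backs; the gripper's body (76 mm by 85 mm) begins 54 mm behind the grasp point. The pads swing forward as they close: fully open they stand 13 mm farther back than shut.
Start: joints at [1.285, 0.332, -0.065, 1.46, 0.022, 1.35, -0.088], TCP at [0.162, -0.604, 0.242] pointing down, gripper open.
Joint ranges: [-2.6, 2.6], [-0.5, 2.12], [-1.47, 1.34], [0.16, 2.42], [-1.27, 4.41], [0.06, 2.06], [-2.6, 2.6]. Speed limits (rad/s): [2.22, 2.22, 2.79, 2.79, 3.14, 3.14, 3.14].

## Interface

Orientations are given as a unit quaternion [x, y, z, w].
In Python, from workcell import * gives the robot as it stands.
- The arm moves only by the tool apply_moves, never from a script. Its argument "rows" is a list of rows, each an object of numbers: "x", "y", "z": the shift along the tool's x, y, z in mm; "ax", "ay", "az": the turn, a rotation vector about the tool's x, y, z in degrees; "gripper": the closure, from 0 (fully open) to 1 (shut). A call has 1 to 5 rows; each row shifts and turns the commanded pose from where the row before left it, along the tool's axes as they then stand; what a row does not reach is not made up. A row lasts 1/12 s, in which the tool goes at most 41.7 mm and 7.16 degrees, less where a joint would pass 70% of its speed; a pose out of reach is approached as far as the arm can. A call with a gripper value outside its range is refused whole. The fingers move at their own pace and stop on an object; "newtons" is the grip in N (left out, the last holds). Time passes only in rows, so rows that do not move let the fingers close. It gives the time, the measured TCP pose, the force, the opening and the grip force at its end, in the units of the state.
- get_obs(): the state, without advancing time (a new reading comes with each control period).
- camera(name): name is "side" or "top" or "wrist"; returns a dict with "color" (384x512x3 uint8, red, green, blue), "fov_y" (degrees; the focal length in pixels is half the picture's height over the tangent of half this angle, whatever the lens; pixels are square), "cx", "cy" (the principal point, pixels), "rvec" (rotation vector, rad) and "tvec" (3), from world to camera coordinates, as OpenCV has them. Camera axes: x right, y down, z forward; pixel columns grow to the right and rows downward; lengths in m; the calibration is good to about 2 mm. A picture is of the moment at which its call begins. There is no depth.
- hand_in(): hands the job in; it is judged then, once.
The state is a dict: "clock": time; "joint_pos": joint angles; "joint_velocities": joint speeds; "tau": joint torques, N m; "position": TCP position; "ee_rot": TCP orientation; "ft_force": force on the tool from outside, world axes, zero at the start; "torque": the same for the moment, N m; "grip_width": opening from 0.0 (shut) to 1.0 (fully open); "grasp_force": force on a finger pad.
Only numpy, scipy, OpenCV 4.12 (cv2) and the standard library are available. Lean on these libraries where they do the work, as an engineer would, in place of code of your own. Each camera call takes 0.05 s, during which the arm holds its last target. There are 200 camera calls.

## Task

Swing the cage arm of the bench-mounted chain tensioner round against its spring until it is fully wound to its forward stop (the red post at its end is there to push against, not to be squeezed), and finish while your fingers are still holding it still there. Handle it gently: never load the tensioner with more than 30 N, do not let the arm slip off and snap back, and leave the tin, the spark plug and the red packet near it alone.

Things in the scene. Friction and masses are not known exactly. Their poses are not given: they have to be found in the camera images.
- tensioner: Chain tensioner screwed to the bench, immovable: aluminium base 155 x 130 x 8 mm, grey clamp block (54 mm high) 58 mm behind a black pivot body with a coil spring. Origin: on the bench under the arm's pivot axis, z up; x points from the clamp block to the pivot (forward). Two rubber-faced stop posts, 67 mm high, within 48 mm of the pivot axis, limit the arm's swing.
- pivot (a point): point on the vertical pivot axis of the arm, 90 mm above the bench, axes like the tensioner's
- cage_arm (a joint): angle (rad) of the arm: 0 at rest (100 deg counterclockwise from above from the tensioner's x); grows clockwise to 1.10 at the rubber forward stop (37 deg), which is firm: it gives under 0.01 rad. A spring drives it back: at the post 3 N to start, 7 N at the stop, plus 1.4 N per rad/s. Let go, it snaps back.
- post (a point): middle of the red post at the arm's end, 105 mm from the pivot axis, 90 mm above the bench; part of the arm, 14 mm diameter from 71 to 107 mm above the bench, 18 mm head up to 113 mm. Below are steel plates and toothed wheels (top at 68 mm, washer 71 mm). Axes: x along the arm away from the pivot, z up; push along -y.
- grease_tin: green tin with a white lid, 67 mm diameter, 48 mm high, loose, origin at centre of its underside; to be left alone
- spark_plug: white and steel spark plug lying on the bench, 82 mm long, 24 mm high, loose; to be left alone
- red_packet: red packet lying on the bench, 59 x 78 x 26 mm, loose; to be left alone
Mind the look-alikes: they are no part of the job. Several things have the shape of the tensioner; the one meant has the colours described above.

How it is judged:
By the outcome, as a careful person would: the job done as asked, in the order asked, and still so for the second after the job is handed in, while the arm keeps its last pose, push and grip.
It also fails if it takes over 34 s, if anything falls off the work surface, if the arm or the gripper's body presses on something with over 40 N, if the wrist force passes 120 N, or if a joint passes its speed limit or range.

## Working session

There is one attempt and no reset: what is moved stays moved. The work goes in short steps, Python scripts to look and compute and a tool call to move; the robot and the scene stay as the last step left them, time stands still between calls to the robot, and variables do not carry over. Pictures are saved under pics/ and viewed, at most 10 in all, crops included, and the job is handed in when it is done.

Besides the shell and the picture viewer there is one more tool, called after "Emit:" by a JSON object that holds its "api" and its "payload". apply_moves: Moves the arm, as the interface text tells. Its arguments: {"type":"object","properties":{"rows":{"type":"array","items":{"type":"object","properties":{"x":{"type":"number"},"y":{"type":"number"},"z":{"type":"number"},"ax":{"type":"number"},"ay":{"type":"number"},"az":{"type":"number"},"gripper":{"type":"number"}}}},"newtons":{"type":"number"}},"required":["rows"]}

```bash
mkdir -p pics
cat > h.py <<'E'
from workcell import *
import numpy as np, cv2
from scipy.spatial.transform import Rotation as R
def snap(n,f=None):
    c=camera(n)
    if f: cv2.imwrite('pics/'+f,c['color'][:,:,::-1])
    return c
def ray(c,u,v):
    f=c['color'].shape[0]/2/np.tan(np.radians(c['fov_y'])/2)
    M=R.from_rotvec(np.ravel(c['rvec'])).as_matrix();t=np.ravel(c['tvec'])
    return -M.T@t, M.T@np.array([(u-c['cx'])/f,(v-c['cy'])/f,1])
def plane(c,u,v,z):
    o,d=ray(c,u,v); return o+d*(z-o[2])/d[2]
def proj(c,p):
    f=c['color'].shape[0]/2/np.tan(np.radians(c['fov_y'])/2)
    q=R.from_rotvec(np.ravel(c['rvec'])).as_matrix()@np.array(p)+np.ravel(c['tvec'])
    return c['cx']+f*q[0]/q[2], c['cy']+f*q[1]/q[2]
E
python3 - <<'E'
from h import *
import pickle
a=snap('top');b=snap('side')
pickle.dump((a,b),open('c.pkl','wb'))
cv2.imwrite('pics/top0.png',cv2.resize(a['color'],(800,600))[:,:,::-1])
cv2.imwrite('pics/side0.png',cv2.resize(b['color'],(800,600))[:,:,::-1])
o=get_obs();print({k:np.round(v,3) for k,v in o.items()})
try: print(tcp_to_tips)
except Exception as e: print(e)
for c in (a,b): print(ray(c,256,192),c['fov_y'])
E
```

```text
{'clock': np.float64(0.1), 'joint_pos': array([ 1.285,  0.333, -0.065,  1.461,  0.022,  1.35 , -0.089]), 'joint_velocities': array([-0.002, -0.002, -0.   , -0.004,  0.001, -0.   , -0.001]), 'tau': array([ 2.0000e-03, -6.2675e+01,  5.0000e-02, -3.9243e+01,  1.6000e-02,
        7.0000e-03, -0.0000e+00]), 'position': array([ 0.162, -0.603,  0.242]), 'ee_rot': array([ 0.991,  0.131, -0.   , -0.001]), 'ft_force': array([ 0.477, -0.645, -0.066]), 'torque': array([-0.007,  0.047, -0.017]), 'grasp_force': np.float64(0.0), 'grip_width': np.float64(1.002)}
0.011
(array([0.30277711, 0.26318664, 1.17878526]), array([ 0.1737877 , -0.02111827, -0.98458373])) 45.33930120923511
(array([0.42485271, 0.92746064, 0.61924161]), array([ 0.08264313, -0.77530267, -0.62653441])) 57.84889787357014
```

View pics/top0.png

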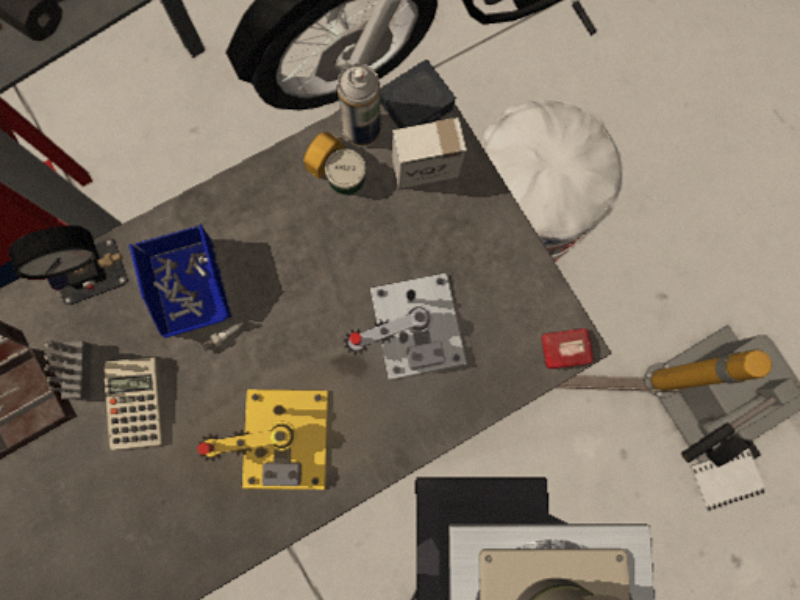

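View pics/side0.png

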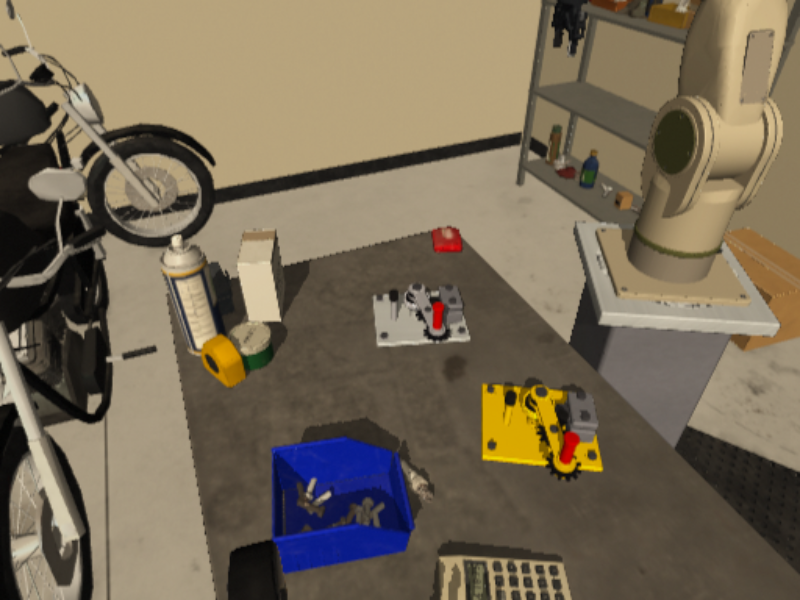

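Two candidates in the top view: the yellow-based unit at (285,440) and the bare-aluminium one at (420,325). The aluminium one fits the description, so I'll confirm it in a crop. The plug is at (230,335), the tin at (345,170) and the packet at (567,348).

Run:
```python
from h import *
import pickle
a,b=pickle.load(open('c.pkl','rb'))
def red(c,box):
    im=c['color'].astype(int);m=(im[...,0]>130)&(im[...,1]<70)&(im[...,2]<70)
    k=np.zeros_like(m);x0,y0,x1,y1=box;k[y0:y1,x0:x1]=1
    v,u=np.nonzero(m&k);return u,v
u,v=red(a,(215,205,245,230));print('top',u.mean(),v.mean(),len(u),plane(a,u.mean(),v.mean(),.105))
u,v=red(b,(265,185,295,220));print('side',u.mean(),v.mean(),u.min(),u.max(),v.min(),v.max(),plane(b,u.mean(),v.mean(),.09))
for n,p,z in [('pivot',(419,318),.08),('clamp',(428,355),.054),('bl',(388,378),.008),('br',(467,369),.008),('tl',(371,289),.008),('tr',(448,275),.008),('plug1',(208,345),.012),('plug2',(258,322),.012),('tin',(346,170),.048),('pkt',(567,345),.026)]:
    print(n,plane(a,p[0]*.64,p[1]*.64,z).round(3))
A=cv2.resize(a['color'][160:260,200:310],(400,364),interpolation=2);B=cv2.resize(b['color'][170:230,230:310],(400,300),interpolation=2)
cv2.imwrite('pics/crop.png',np.hstack([A,cv2.resize(B,(400,364))])[:,:,::-1])
```

```text
top 226.775 215.875 40 [0.43521579 0.30879677 0.105     ]
side 279.7227722772277 201.37623762376236 277 283 193 210 [0.43555509 0.30171728 0.09      ]
pivot [0.469 0.21  0.08 ]
clamp [0.414 0.195 0.054]
bl [0.381 0.258 0.008]
br [0.396 0.129 0.008]
tl [0.528 0.286 0.008]
tr [0.552 0.158 0.008]
plug1 [0.434 0.55  0.012]
plug2 [0.472 0.47  0.012]
tin [0.72  0.328 0.048]
pkt [ 0.433 -0.032  0.026]
```

View pics/crop.png

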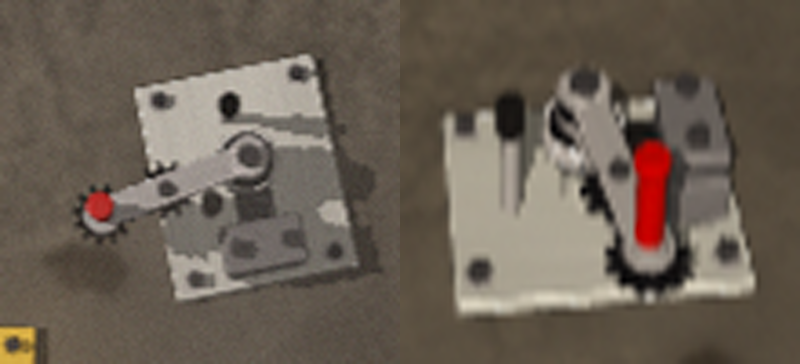

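The crop confirms it: bare aluminium base, grey clamp block, black pivot parts, and the red post at crop (99,207).

Estimated geometry:
- **Post:** about (0.435, 0.307).
- **Pivot:** about (0.470, 0.209). The radius comes out at 104 mm, which matches the given 105.
- **Yaw:** about 10°.

I'll push with shut fingers, using a finger back with tool +y along the tangent. First I swing round at height.

Emit:
{"api": "apply_moves", "payload": {"rows": [{"x": 41,"y": -4,"az": -4,"gripper": 1},{"x": 41,"y": -4,"az": -4,"gripper": 1},{"x": 41,"y": -4,"az": -4,"gripper": 1},{"x": 41,"y": -4,"az": -4,"gripper": 1},{"x": 41,"y": -4,"az": -4,"gripper": 1}], "newtons": 20}}

```text
invalid input at $.rows[0]: expected keys x, y, z, ax, ay, az, gripper
```

Emit:
{"api": "apply_moves", "payload": {"rows": [{"x": 41,"y": -4,"az": -4,"gripper": 1},{"x": 41,"y": -4,"az": -4,"gripper": 1},{"x": 41,"y": -4,"az": -4,"gripper": 1},{"x": 41,"y": -4,"az": -4,"gripper": 1},{"x": 41,"y": -4,"az": -4,"gripper": 1}]}}

```text
invalid input at $.rows[0]: expected keys x, y, z, ax, ay, az, gripper
```

Emit:
{"api": "apply_moves", "payload": {"rows": [{"x": 41,"y": -4,"az": -4,"gripper": 1},{"x": 41,"y": -4,"az": -4,"gripper": 1},{"x": 41,"y": -4,"az": -4,"gripper": 1},{"x": 41,"y": -4,"az": -4,"gripper": 1},{"x": 41,"y": -4,"az": -4,"gripper": 1}]}}

```text
invalid input at $.rows[0]: expected keys x, y, z, ax, ay, az, gripper
```

Emit:
{"api": "apply_moves", "payload": {"rows": [{"x": 41,"y": -4,"z": 0,"ax": 0,"ay": 0,"az": -4,"gripper": 1},{"x": 41,"y": -4,"z": 0,"ax": 0,"ay": 0,"az": -4,"gripper": 1},{"x": 41,"y": -4,"z": 0,"ax": 0,"ay": 0,"az": -4,"gripper": 1},{"x": 41,"y": -4,"z": 0,"ax": 0,"ay": 0,"az": -4,"gripper": 1},{"x": 41,"y": -4,"z": 0,"ax": 0,"ay": 0,"az": -4,"gripper": 1}], "newtons": 20}}

```text
clock: 0.52
position: [0.3438, -0.5041, 0.2419]
ee_rot: [0.953, 0.303, -0.0, -0.0]
ft_force: [0.7, -0.6, 0.4]
grip_width: 0.299
grasp_force: 0.0
```

Emit:
{"api": "apply_moves", "payload": {"rows": [{"x": 41,"y": -4,"z": 0,"ax": 0,"ay": 0,"az": -4,"gripper": 1},{"x": 41,"y": -4,"z": 0,"ax": 0,"ay": 0,"az": -4,"gripper": 1},{"x": 41,"y": -4,"z": 0,"ax": 0,"ay": 0,"az": -4,"gripper": 1},{"x": 41,"y": -4,"z": 0,"ax": 0,"ay": 0,"az": -4,"gripper": 1},{"x": 41,"y": -4,"z": 0,"ax": 0,"ay": 0,"az": -4,"gripper": 1}]}}

```text
clock: 0.93
position: [0.4788, -0.3498, 0.2419]
ee_rot: [0.886, 0.464, -0.0, -0.0]
ft_force: [0.6, -0.7, -0.0]
grip_width: 0.003
grasp_force: 0.0
```

Emit:
{"api": "apply_moves", "payload": {"rows": [{"x": 41,"y": -4,"z": 0,"ax": 0,"ay": 0,"az": -4,"gripper": 1},{"x": 41,"y": -4,"z": 0,"ax": 0,"ay": 0,"az": -4,"gripper": 1},{"x": 41,"y": -4,"z": 0,"ax": 0,"ay": 0,"az": -4,"gripper": 1},{"x": 41,"y": -4,"z": 0,"ax": 0,"ay": 0,"az": -4,"gripper": 1},{"x": 41,"y": -4,"z": 0,"ax": 0,"ay": 0,"az": -4,"gripper": 1}]}}

```text
clock: 1.35
position: [0.5528, -0.1587, 0.242]
ee_rot: [0.792, 0.611, -0.0, -0.0]
ft_force: [0.7, 0.3, 0.1]
grip_width: 0.0
grasp_force: 0.0
```

Emit:
{"api": "apply_moves", "payload": {"rows": [{"x": 40,"y": 0,"z": 0,"ax": 0,"ay": 0,"az": -7,"gripper": 1},{"x": 40,"y": 0,"z": 0,"ax": 0,"ay": 0,"az": -7,"gripper": 1},{"x": 40,"y": 0,"z": 0,"ax": 0,"ay": 0,"az": -7,"gripper": 1},{"x": 40,"y": 0,"z": 0,"ax": 0,"ay": 0,"az": -7,"gripper": 1},{"x": 40,"y": 0,"z": 0,"ax": 0,"ay": 0,"az": -7,"gripper": 1}]}}

```text
clock: 1.77
position: [0.5555, 0.0385, 0.2419]
ee_rot: [0.571, 0.821, 0.0, -0.0]
ft_force: [1.2, 0.4, 0.1]
grip_width: -0.001
grasp_force: 0.0
```

Emit:
{"api": "apply_moves", "payload": {"rows": [{"x": 39,"y": -8,"z": 0,"ax": 0,"ay": 0,"az": 0,"gripper": 1},{"x": 39,"y": -8,"z": 0,"ax": 0,"ay": 0,"az": 0,"gripper": 1},{"x": 39,"y": -8,"z": 0,"ax": 0,"ay": 0,"az": 0,"gripper": 1},{"x": 39,"y": -8,"z": 0,"ax": 0,"ay": 0,"az": 0,"gripper": 1},{"x": 39,"y": -8,"z": 0,"ax": 0,"ay": 0,"az": 0,"gripper": 1}]}}

```text
clock: 2.18
position: [0.4498, 0.207, 0.2421]
ee_rot: [0.573, 0.819, -0.0, 0.0]
ft_force: [0.6, 0.9, 0.2]
grip_width: -0.002
grasp_force: 0.0
```

Emit:
{"api": "apply_moves", "payload": {"rows": [{"x": 39,"y": -8,"z": 0,"ax": 0,"ay": 0,"az": 0,"gripper": 1},{"x": 39,"y": -8,"z": 0,"ax": 0,"ay": 0,"az": 0,"gripper": 1},{"x": 0,"y": 0,"z": 0,"ax": 0,"ay": 0,"az": 0,"gripper": 1}]}}

```text
clock: 2.43
position: [0.4043, 0.2805, 0.2428]
ee_rot: [0.569, 0.822, 0.001, -0.001]
ft_force: [-1.3, 0.7, -0.2]
grip_width: -0.0
grasp_force: 0.0
```

Run:
```python
from h import *
import pickle
w=snap('wrist');pickle.dump(w,open('w.pkl','wb'))
cv2.imwrite('pics/w1.png',w['color'][:,:,::-1])
o=get_obs();print(o['position'],o['ee_rot'],o['joint_pos'],ray(w,256,192))
for p in [(.435,.307,.11),(.47,.209,.08)]:print(proj(w,p))
```

```text
[0.40670559 0.27717359 0.24251272] [ 5.70087699e-01  8.21583800e-01  2.60174126e-04 -8.58527694e-05] [ 0.19395229  0.11832514 -0.93215974  1.76301462  0.09800016  1.30856843
 -0.40271117] (array([0.38008683, 0.34455736, 0.37404818]), array([ 0.09431405, -0.22971829, -0.96886005]))
(np.float64(297.9417973483418), np.float64(177.27483653840713))
(np.float64(288.4871396981831), np.float64(269.226594005836))
```

View pics/w1.png

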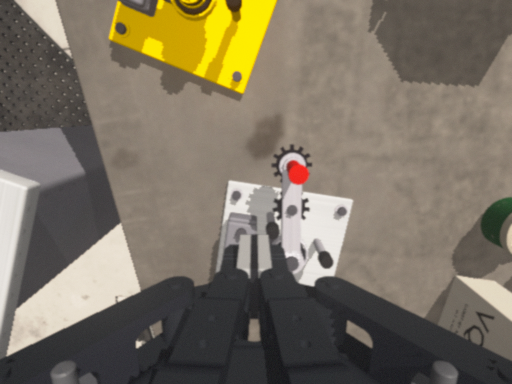

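The wrist view shows the red head at (299,174), against a prediction of (298,177). The pivot is at about (292,264). The estimate holds to a few mm.

Run:
```python
from h import *
import pickle
w=pickle.load(open('w.pkl','rb'))
im=w['color'].astype(int);m=(im[...,0]>130)&(im[...,1]<70)&(im[...,2]<70);m[:,:270]=0;m[210:]=0;m[:,330:]=0
v,u=np.nonzero(m);(cx,cy),r=cv2.minEnclosingCircle(np.c_[u,v].astype(np.float32))
print(cx,cy,r,u.mean(),v.mean());P=plane(w,cx,cy,.11);print(P,plane(w,292,264,.09),plane(w,292,264,.08))
o=get_obs();M=R.from_quat(o['ee_rot']).as_matrix()
piv=np.array([.47,.209,0])
print('in tool mm: post',M.T@(P-o['position'])*1e3,'pivot',M.T@(piv-o['position'])*1e3, 'toolx',M[:,0],'ang',np.degrees(np.arctan2(*(P-piv)[1::-1])))
```

```text
296.5 172.0 11.926960945129395 297.2751479289941 172.55621301775147
[0.43204787 0.31082142 0.11      ] [0.4680292  0.22022984 0.09      ] [0.47112524 0.21585286 0.08      ]
in tool mm: post [ 22.59179253  35.47242551 132.53431796] pivot [-86.1207724   35.35032891 242.48670914] toolx [-3.50000017e-01  9.36749591e-01  4.37714627e-04] ang 110.44204983377743
```

Emit:
{"api": "apply_moves", "payload": {"rows": [{"x": 23,"y": -4,"z": 20,"ax": 0,"ay": 0,"az": 0,"gripper": 1},{"x": 0,"y": 0,"z": 40,"ax": 0,"ay": 0,"az": 0,"gripper": 1},{"x": 0,"y": 0,"z": 40,"ax": 0,"ay": 0,"az": 0,"gripper": 1},{"x": 0,"y": 0,"z": 35,"ax": 0,"ay": 0,"az": 0,"gripper": 1},{"x": 0,"y": 0,"z": 13,"ax": 0,"ay": 0,"az": 0,"gripper": 1}]}}

```text
clock: 2.9
position: [0.3963, 0.2911, 0.0896]
ee_rot: [0.574, 0.819, -0.003, -0.001]
ft_force: [-0.6, -1.4, -0.6]
grip_width: 0.001
grasp_force: 0.0
```

Emit:
{"api": "apply_moves", "payload": {"rows": [{"x": 0,"y": 0,"z": 0,"ax": 0,"ay": 0,"az": 0,"gripper": 1},{"x": 0,"y": 0,"z": 0,"ax": 0,"ay": 0,"az": 0,"gripper": 1}]}}

```text
clock: 3.07
position: [0.3983, 0.2938, 0.095]
ee_rot: [0.573, 0.819, -0.0, -0.0]
ft_force: [-0.6, -0.3, 0.9]
grip_width: -0.001
grasp_force: 0.0
```

Run:
```python
from h import *
w=snap('wrist');s=snap('side')
a=w['color'];b=s['color'][140:290,200:400]
cv2.imwrite('pics/w2.png',np.hstack([cv2.resize(a,(400,300)),cv2.resize(b,(400,300),interpolation=2)])[:,:,::-1])
o=get_obs();print(o['position'],o['ee_rot'],o['ft_force'],proj(w,(.433,.309,.11)))
M=R.from_quat(o['ee_rot']).as_matrix();print(M.T@(np.array([.433,.309,.1])-o['position'])*1e3,M.T@(np.array([.469,.211,.1])-o['position'])*1e3)
```

```text
[0.39914299 0.2944919  0.09636363] [5.73389490e-01 8.19281606e-01 1.30439297e-03 6.63767248e-04] [-0.0780581   0.47542438  0.20839557] (np.float64(344.5984613427214), np.float64(276.6380820098655))
[ 2.03811144 36.78855632 -3.52892201] [-102.36461267   37.0520842    -3.57077824]
```

View pics/w2.png

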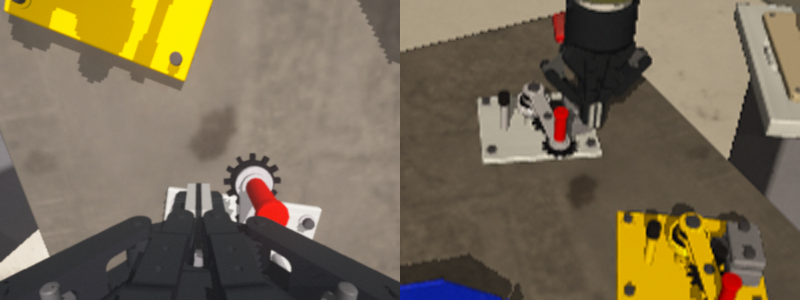

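The fingers stand correctly beside the post, but when shut their knuckles flare outward in y, so a back-of-finger push could touch on linkage. The flat side of the shut fingers (tool -x) is cleaner, so I'll turn 90° and push with that.

Emit:
{"api": "apply_moves", "payload": {"rows": [{"x": 0,"y": -8,"z": 0,"ax": 0,"ay": 0,"az": -5,"gripper": 1},{"x": 0,"y": 0,"z": 0,"ax": 0,"ay": 0,"az": -7,"gripper": 1},{"x": 0,"y": 0,"z": 0,"ax": 0,"ay": 0,"az": -7,"gripper": 1},{"x": 0,"y": 0,"z": 0,"ax": 0,"ay": 0,"az": -7,"gripper": 1},{"x": 0,"y": 0,"z": 0,"ax": 0,"ay": 0,"az": -7,"gripper": 1}]}}

```text
clock: 3.58
position: [0.3916, 0.2916, 0.0964]
ee_rot: [0.314, 0.949, 0.001, 0.002]
ft_force: [-0.1, 0.1, -1.0]
grip_width: -0.001
grasp_force: 0.0
```

Emit:
{"api": "apply_moves", "payload": {"rows": [{"x": 0,"y": 0,"z": 0,"ax": 0,"ay": 0,"az": -7,"gripper": 1},{"x": 0,"y": 0,"z": 0,"ax": 0,"ay": 0,"az": -7,"gripper": 1},{"x": 0,"y": 0,"z": 0,"ax": 0,"ay": 0,"az": -7,"gripper": 1},{"x": 0,"y": 0,"z": 0,"ax": 0,"ay": 0,"az": -7,"gripper": 1},{"x": 0,"y": 0,"z": 0,"ax": 0,"ay": 0,"az": -7,"gripper": 1}]}}

```text
clock: 4.0
position: [0.3917, 0.2914, 0.0963]
ee_rot: [0.014, 1.0, 0.0, 0.002]
ft_force: [-0.1, -0.1, 0.6]
grip_width: 0.0
grasp_force: 0.0
```

Emit:
{"api": "apply_moves", "payload": {"rows": [{"x": 0,"y": 0,"z": 0,"ax": 0,"ay": 0,"az": -7,"gripper": 1},{"x": 0,"y": 0,"z": 0,"ax": 0,"ay": 0,"az": -7,"gripper": 1},{"x": 0,"y": 0,"z": 0,"ax": 0,"ay": 0,"az": -7,"gripper": 1},{"x": 0,"y": 0,"z": 0,"ax": 0,"ay": 0,"az": 0,"gripper": 1}]}}

```text
clock: 4.33
position: [0.3916, 0.2913, 0.0959]
ee_rot: [-0.168, 0.986, 0.0, 0.001]
ft_force: [-0.6, -0.8, 0.3]
grip_width: 0.0
grasp_force: 0.0
```

```bash
cat > st.py <<'E'
from h import *
o=get_obs();M=R.from_quat(o['ee_rot']).as_matrix();p=o['position']
yaw=np.degrees(np.arctan2(M[1,0],M[0,0]))
print('clk',o['clock'],'p',p.round(4),'yaw',yaw.round(1),'q7',o['joint_pos'][6].round(2),'Ftool',(M.T@o['ft_force']).round(1))
for n,q in [('post0',(.433,.309,.1)),('pivot',(.469,.211,.1))]: print(n,(M.T@(np.array(q)-p)*1e3).round(1))
E
python3 st.py
```

```text
clk 4.3333 p [0.3916 0.2913 0.0959] yaw -160.7 q7 0.82 Ftool [ 0.8 -0.5 -0.3]
post0 [-44.9   3.   -3.9]
pivot [ -46.5 -101.4   -3.9]
```

Emit:
{"api": "apply_moves", "payload": {"rows": [{"x": -10,"y": 3,"z": 0,"ax": 0,"ay": 0,"az": 0,"gripper": 1},{"x": -8,"y": 0,"z": 1,"ax": 0,"ay": 0,"az": 0,"gripper": 1},{"x": -4,"y": 0,"z": 0,"ax": 0,"ay": 0,"az": 0,"gripper": 1},{"x": -3,"y": 0,"z": 0,"ax": 0,"ay": 0,"az": 0,"gripper": 1},{"x": -3,"y": 0,"z": 0,"ax": 0,"ay": 0,"az": 0,"gripper": 1}]}}

```text
clock: 4.75
position: [0.416, 0.3031, 0.0935]
ee_rot: [-0.165, 0.986, -0.0, -0.0]
ft_force: [-2.5, -0.4, 1.0]
grip_width: 0.002
grasp_force: 1.8
```

```bash
python3 st.py
```

```text
clk 4.75 p [0.416  0.3031 0.0935] yaw -161.0 q7 0.81 Ftool [ 2.5  0.5 -1. ]
post0 [-18.    0.   -6.5]
pivot [ -20.1 -104.3   -6.5]
```

Contact has begun as predicted (2.5 N). Now I swing about the pivot.

Emit:
{"api": "apply_moves", "payload": {"rows": [{"x": -3.6,"y": 0.6,"z": 0,"ax": 0,"ay": 0,"az": 2,"gripper": 1},{"x": -5.5,"y": 0.9,"z": 0,"ax": 0,"ay": 0,"az": 3,"gripper": 1},{"x": -5.5,"y": 0.9,"z": 0,"ax": 0,"ay": 0,"az": 3,"gripper": 1},{"x": -5.5,"y": 0.9,"z": 0,"ax": 0,"ay": 0,"az": 3,"gripper": 1},{"x": -5.5,"y": 0.9,"z": 0,"ax": 0,"ay": 0,"az": 3,"gripper": 1}]}}

```text
clock: 5.17
position: [0.4386, 0.3138, 0.0934]
ee_rot: [-0.043, 0.999, 0.0, -0.001]
ft_force: [-5.7, 1.4, 2.1]
grip_width: 0.001
grasp_force: 2.5
```

```bash
python3 st.py
```

```text
clk 5.1667 p [0.4386 0.3138 0.0934] yaw -175.1 q7 0.59 Ftool [ 5.6  1.9 -2.1]
post0 [ 6.  -4.3 -6.6]
pivot [ -21.4 -105.1   -6.7]
```

Emit:
{"api": "apply_moves", "payload": {"rows": [{"x": -5.5,"y": 0.9,"z": 0,"ax": 0,"ay": 0,"az": 3,"gripper": 1},{"x": -5.5,"y": 0.9,"z": 0,"ax": 0,"ay": 0,"az": 3,"gripper": 1},{"x": -5.5,"y": 0.9,"z": 0,"ax": 0,"ay": 0,"az": 3,"gripper": 1},{"x": -5.5,"y": 0.9,"z": 0,"ax": 0,"ay": 0,"az": 3,"gripper": 1},{"x": -5.5,"y": 0.9,"z": 0,"ax": 0,"ay": 0,"az": 3,"gripper": 1}]}}

```text
clock: 5.58
position: [0.4655, 0.3192, 0.0935]
ee_rot: [0.087, 0.996, 0.001, -0.001]
ft_force: [-4.8, 6.7, -0.3]
grip_width: -0.001
grasp_force: 3.3
```

Emit:
{"api": "apply_moves", "payload": {"rows": [{"x": -5.5,"y": 0.9,"z": 0,"ax": 0,"ay": 0,"az": 3,"gripper": 1},{"x": -5.5,"y": 0.9,"z": 0,"ax": 0,"ay": 0,"az": 3,"gripper": 1},{"x": -5.5,"y": 0.9,"z": 0,"ax": 0,"ay": 0,"az": 3,"gripper": 1},{"x": -5.5,"y": 0.9,"z": 0,"ax": 0,"ay": 0,"az": 3,"gripper": 1},{"x": -5.5,"y": 0.9,"z": 0,"ax": 0,"ay": 0,"az": 3,"gripper": 1}]}}

```text
clock: 6.0
position: [0.4931, 0.3167, 0.0936]
ee_rot: [0.216, 0.976, 0.002, -0.001]
ft_force: [-5.2, 7.5, -0.9]
grip_width: -0.0
grasp_force: 3.7
```

```bash
python3 st.py
```

```text
clk 6.0 p [0.4931 0.3167 0.0936] yaw 155.0 q7 0.16 Ftool [7.9 4.6 0.9]
post0 [ 51.3 -32.4  -6.3]
pivot [ -22.7 -106.    -6.7]
```

Emit:
{"api": "apply_moves", "payload": {"rows": [{"x": -5.5,"y": 1.4,"z": 0,"ax": 0,"ay": 0,"az": 3,"gripper": 1},{"x": -5.5,"y": 1.4,"z": 0,"ax": 0,"ay": 0,"az": 3,"gripper": 1},{"x": -5.5,"y": 1.4,"z": 0,"ax": 0,"ay": 0,"az": 3,"gripper": 1},{"x": -3.6,"y": 0.8,"z": 0,"ax": 0,"ay": 0,"az": 2,"gripper": 1},{"x": -1.8,"y": 0.4,"z": 0,"ax": 0,"ay": 0,"az": 1,"gripper": 1}]}}

```text
clock: 6.42
position: [0.5153, 0.3101, 0.0936]
ee_rot: [0.317, 0.948, 0.001, -0.001]
ft_force: [-3.2, 7.0, 0.3]
grip_width: -0.002
grasp_force: 3.6
```

Emit:
{"api": "apply_moves", "payload": {"rows": [{"x": -1.8,"y": 0.4,"z": 0,"ax": 0,"ay": 0,"az": 1,"gripper": 1},{"x": 0,"y": 0,"z": 0,"ax": 0,"ay": 0,"az": 0,"gripper": 1}]}}

```text
clock: 6.58
position: [0.5169, 0.3094, 0.0936]
ee_rot: [0.325, 0.946, 0.001, -0.001]
ft_force: [-4.1, 7.9, -0.0]
grip_width: 0.001
grasp_force: 3.5
```

```bash
python3 st.py
python3 - <<'E'
from h import *
a=snap('top');s=snap('side')
cv2.imwrite('pics/t3.png',np.hstack([cv2.resize(a['color'][150:270,200:330],(400,369)),cv2.resize(s['color'][150:250,220:330],(400,369),interpolation=2)])[:,:,::-1])
E
```

```text
clk 6.5833 p [0.5169 0.3094 0.0936] yaw 142.1 q7 -0.02 Ftool [8.1 3.7 0. ]
post0 [ 66.  -51.9  -6.3]
pivot [ -22.6 -107.1   -6.6]
```

View pics/t3.png

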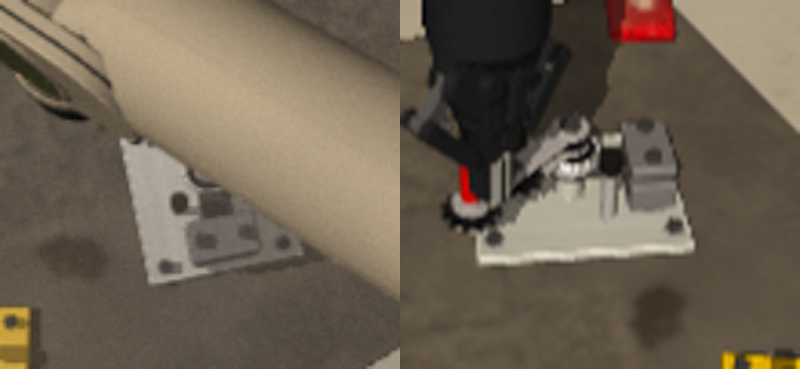

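The top view is blocked by the arm. In the side crop the red post at (465,180) rests against the fingers, with the arm swung about 57°. Now I make small steps until the stop shows up in the force.

Emit:
{"api": "apply_moves", "payload": {"rows": [{"x": -1.8,"y": 0.5,"z": 0,"ax": 0,"ay": 0,"az": 1,"gripper": 1},{"x": -1.8,"y": 0.5,"z": 0,"ax": 0,"ay": 0,"az": 1,"gripper": 1},{"x": -1.8,"y": 0.5,"z": 0,"ax": 0,"ay": 0,"az": 1,"gripper": 1},{"x": 0,"y": 0,"z": 0,"ax": 0,"ay": 0,"az": 0,"gripper": 1}]}}

```text
clock: 7.02
position: [0.522, 0.3071, 0.0936]
ee_rot: [0.35, 0.937, 0.001, -0.001]
ft_force: [-3.1, 6.6, -0.2]
grip_width: -0.001
grasp_force: 3.5
```

Emit:
{"api": "apply_moves", "payload": {"rows": [{"x": -1.8,"y": 0.5,"z": 0,"ax": 0,"ay": 0,"az": 1,"gripper": 1},{"x": 0,"y": 0,"z": 0,"ax": 0,"ay": 0,"az": 0,"gripper": 1}]}}

```text
clock: 7.18
position: [0.5236, 0.3062, 0.0936]
ee_rot: [0.358, 0.934, 0.001, -0.001]
ft_force: [-3.9, 5.8, 0.6]
grip_width: 0.003
grasp_force: 3.6
```

```bash
python3 st.py
```

```text
clk 7.1833 p [0.5236 0.3062 0.0936] yaw 138.1 q7 -0.07 Ftool [ 6.8  1.7 -0.6]
post0 [ 69.3 -58.5  -6.3]
pivot [ -23.  -107.4   -6.6]
```

Emit:
{"api": "apply_moves", "payload": {"rows": [{"x": -1.8,"y": 0.3,"z": 0,"ax": 0,"ay": 0,"az": 1,"gripper": 1},{"x": 0,"y": 0,"z": 0,"ax": 0,"ay": 0,"az": 0,"gripper": 1}]}}

```text
clock: 7.35
position: [0.5251, 0.3054, 0.0936]
ee_rot: [0.366, 0.931, 0.001, -0.001]
ft_force: [-3.4, 6.9, -0.7]
grip_width: 0.001
grasp_force: 3.6
```

Emit:
{"api": "apply_moves", "payload": {"rows": [{"x": -1,"y": 0.2,"z": 0,"ax": 0,"ay": 0,"az": 0.5,"gripper": 1},{"x": 0,"y": 0,"z": 0,"ax": 0,"ay": 0,"az": 0,"gripper": 1}]}}

```text
clock: 7.52
position: [0.5259, 0.305, 0.0936]
ee_rot: [0.37, 0.929, 0.001, -0.001]
ft_force: [-2.6, 7.6, -0.2]
grip_width: 0.001
grasp_force: 3.7
```

Emit:
{"api": "apply_moves", "payload": {"rows": [{"x": -1,"y": 0.2,"z": 0,"ax": 0,"ay": 0,"az": 0.5,"gripper": 1},{"x": 0,"y": 0,"z": 0,"ax": 0,"ay": 0,"az": 0,"gripper": 1}]}}

```text
clock: 7.68
position: [0.5268, 0.3045, 0.0936]
ee_rot: [0.374, 0.928, 0.001, -0.001]
ft_force: [-3.3, 7.8, -0.1]
grip_width: -0.003
grasp_force: 3.7
```

Emit:
{"api": "apply_moves", "payload": {"rows": [{"x": -1,"y": 0.2,"z": 0,"ax": 0,"ay": 0,"az": 0.5,"gripper": 1},{"x": 0,"y": 0,"z": 0,"ax": 0,"ay": 0,"az": 0,"gripper": 1}]}}

```text
clock: 7.85
position: [0.5276, 0.304, 0.0936]
ee_rot: [0.378, 0.926, 0.001, -0.001]
ft_force: [-2.8, 7.5, -0.2]
grip_width: -0.003
grasp_force: 3.7
```

Emit:
{"api": "apply_moves", "payload": {"rows": [{"x": -1,"y": 0.2,"z": 0,"ax": 0,"ay": 0,"az": 0.5,"gripper": 1},{"x": 0,"y": 0,"z": 0,"ax": 0,"ay": 0,"az": 0,"gripper": 1}]}}

```text
clock: 8.02
position: [0.5285, 0.3034, 0.0936]
ee_rot: [0.382, 0.924, 0.001, -0.001]
ft_force: [-3.7, 7.1, -0.7]
grip_width: 0.002
grasp_force: 3.7
```

```bash
python3 st.py
```

```text
clk 8.0167 p [0.5285 0.3034 0.0936] yaw 135.1 q7 -0.11 Ftool [7.6 2.4 0.7]
post0 [ 71.6 -63.4  -6.3]
pivot [ -23.  -107.5   -6.6]
```

Emit:
{"api": "apply_moves", "payload": {"rows": [{"x": -1,"y": 0.2,"z": 0,"ax": 0,"ay": 0,"az": 0.5,"gripper": 1},{"x": 0,"y": 0,"z": 0,"ax": 0,"ay": 0,"az": 0,"gripper": 1}]}}

```text
clock: 8.18
position: [0.5288, 0.3034, 0.0936]
ee_rot: [0.385, 0.923, 0.001, -0.002]
ft_force: [-4.9, 7.9, 0.0]
grip_width: -0.008
grasp_force: 4.5
```

Emit:
{"api": "apply_moves", "payload": {"rows": [{"x": -0.8,"y": 0.2,"z": 0,"ax": 0,"ay": 0,"az": 0.4,"gripper": 1},{"x": 0,"y": 0,"z": 0,"ax": 0,"ay": 0,"az": 0,"gripper": 1}]}}

```text
clock: 8.35
position: [0.5289, 0.3034, 0.0936]
ee_rot: [0.388, 0.922, 0.001, -0.002]
ft_force: [-6.3, 7.6, 0.0]
grip_width: 0.001
grasp_force: 5.5
```

```bash
python3 st.py
```

```text
clk 8.35 p [0.5289 0.3034 0.0936] yaw 134.3 q7 -0.12 Ftool [ 9.8  0.8 -0. ]
post0 [ 71.  -64.7  -6.1]
pivot [ -24.2 -107.4   -6.6]
```

The position has stopped advancing while the force rises, so this is the stop. I add a small preload.

Emit:
{"api": "apply_moves", "payload": {"rows": [{"x": -1,"y": 0,"z": 0,"ax": 0,"ay": 0,"az": 0,"gripper": 1},{"x": 0,"y": 0,"z": 0,"ax": 0,"ay": 0,"az": 0,"gripper": 1}]}}

```text
clock: 8.52
position: [0.5291, 0.3032, 0.0936]
ee_rot: [0.388, 0.922, 0.001, -0.002]
ft_force: [-8.5, 10.5, -0.3]
grip_width: 0.002
grasp_force: 6.6
```

Emit:
{"api": "apply_moves", "payload": {"rows": [{"x": -1,"y": 0,"z": 0,"ax": 0,"ay": 0,"az": 0,"gripper": 1},{"x": 0,"y": 0,"z": 0,"ax": 0,"ay": 0,"az": 0,"gripper": 1},{"x": 0,"y": 0,"z": 0,"ax": 0,"ay": 0,"az": 0,"gripper": 1}]}}

```text
clock: 8.77
position: [0.5292, 0.3032, 0.0936]
ee_rot: [0.387, 0.922, 0.002, -0.003]
ft_force: [-10.2, 12.3, 1.6]
grip_width: 0.002
grasp_force: 7.8
```

```bash
python3 st.py
```

```text
clk 8.7667 p [0.5292 0.3032 0.0936] yaw 134.4 q7 -0.12 Ftool [15.9  1.3 -1.5]
post0 [ 71.5 -64.6  -6. ]
pivot [ -23.7 -107.5   -6.7]
```

Emit:
{"api": "apply_moves", "payload": {"rows": [{"x": 0,"y": 0,"z": 0,"ax": 0,"ay": 0,"az": 0,"gripper": 1},{"x": 0,"y": 0,"z": 0,"ax": 0,"ay": 0,"az": 0,"gripper": 1},{"x": 0,"y": 0,"z": 0,"ax": 0,"ay": 0,"az": 0,"gripper": 1},{"x": 0,"y": 0,"z": 0,"ax": 0,"ay": 0,"az": 0,"gripper": 1}]}}

```text
clock: 9.1
position: [0.5292, 0.3032, 0.0936]
ee_rot: [0.387, 0.922, 0.002, -0.003]
ft_force: [-10.1, 12.1, 0.9]
grip_width: -0.001
grasp_force: 7.8
```

```bash
python3 - <<'E'
from h import *
s=snap('side');w=snap('wrist')
cv2.imwrite('pics/t4.png',np.hstack([cv2.resize(s['color'][150:250,220:330],(400,369),interpolation=2),cv2.resize(w['color'],(400,369))])[:,:,::-1])
E
python3 st.py
```

```text
clk 9.2 p [0.5292 0.3032 0.0936] yaw 134.4 q7 -0.12 Ftool [14.6  1.  -0.6]
post0 [ 71.5 -64.6  -6. ]
pivot [ -23.7 -107.5   -6.6]
```

View pics/t4.png

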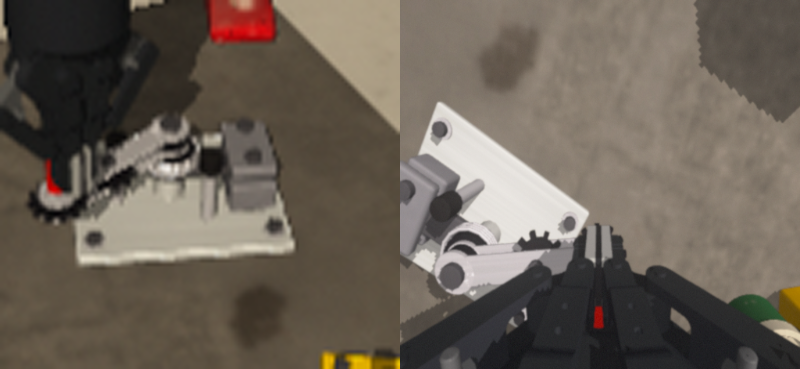

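The side crop shows the post at (52,178) pressed by the finger sides, with the arm lying at the forward stop. The load is a steady 15 N or so, and nothing else has been touched.

```bash
python3 -c "
from workcell import *
print(hand_in())"
```

```text
the job is handed in; nothing more can be done
None
```

I swung the aluminium tensioner's arm about 63° to its forward stop and handed the job in at about 9 s, with the shut fingers still holding it there at a steady 15 N or so; the tin, spark plug and red packet were not touched.

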